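# Hold the core holder's sprung arm open with the wooden pusher

### The job

Lift the wooden pusher out of the tool tray and use its end, not the fingers, to press the orange pad of the core holder's sprung yellow arm away from you until the red pawl has clicked behind the arm's tooth. Keep pressing with the pusher so that the arm stays pushed back beyond the click, off the pawl, and finish while holding it there; leave the loose core that stands behind the work where it is.

Things in the scene. Friction and masses are not known exactly. Their poses are not given: they have to be found in the camera images.
- dowel: The wooden pusher: a light wooden bar, 26 x 26 mm in section, 110 mm long along its own y axis, 0.06 kg; it may be used either end first. Origin at the centre of its underside. It lies flat on the 5 mm thick floor of the tool tray, its long side roughly along the tray's x axis.
- tool_tray: Grey open tool tray, fixed, outside 190 (x) x 230 (y) x 30 mm high with a 5 mm lip round the rim, walls and floor 5 mm; origin under its centre. The pusher lies near y = +0.04; scissors (fixed, 9 mm high) lie at y = -0.10 to -0.025. Not part of the job: a bench clamp 0.27 m tall always stands at the robot's left, at x 0.37, y 0.44 of the world: keep clear of it.
- core_holder: Blue holder for drill cores, fixed; base plate 10 mm thick, x -0.06 to 0.135, y -0.17 to 0.13 in its frame. Origin on the bench under the arm's upright pivot; x points the way to push (roughly away from the robot), z up. Pawl guide block 46 mm high at x -0.022 to 0.024, y -0.133 to -0.167, beyond the arm's end; V fence at x > 0.09, y > 0.04; nothing is higher than 85 mm.
- press_arm (a joint): Angle (rad) of the yellow arm about its pivot: 0 forward, 0.58 at its far stop. At value q the tail points along the holder's -y axis turned by q - 0.28 about z (along -y at q = 0.28). A spring returns it: at the pad about 4 N at 0, 11 N at the stop, plus about 2 N over the pawl. The pawl snaps in behind the tooth at about 0.40; let go, the arm rests on it there.
- push_pad (a point): Centre of the front face of the orange push pad on the arm's tail: upright flat face 44 mm wide, 42 mm high, 65 mm above the bench, 100 mm from the pivot along the tail and 18 mm in front of the tail's centre line. Its x axis points into the pad (the way to push), z up; it turns with the arm. Whole travel about 57 mm.
- pawl (a joint): How far (m) the red spring-loaded pawl is pushed back into its guide: 0 fully out; about 0.012 when the arm's tooth is on its crest; back to 0 after the click.
- core_next: Bystander: pale grey asphalt core 87 mm across and 66 mm high, standing behind the work in the middle, loose, 0.9 kg; origin under its centre.

How it is judged:
On the way, in this order (a step that is already met when the one before it is completed fails the run):
1. the pusher is lifted clear of the tray, before the arm is moved (height (world z) of dowel above 0.04 m and contact force between the fingers and dowel above 1 N and value of joint press_arm below 0.3 rad), for 0.2 s.
2. the pusher has pressed the arm back past the click: the arm beyond 0.44 rad, the pawl out again (value of joint press_arm above 0.44 rad and value of joint pawl below 0.004 m and contact force between dowel and core_holder above 3 N), for 0.2 s.
At the end, for the whole second after the job is handed in: The arm is kept back beyond 0.44 rad (off the pawl, which it would rest on at about 0.40), the pawl is out again (within 4 mm), the pusher presses the arm with more than 3 N, and the fingers still hold the pusher off the bench (all of step 2 and contact force between the fingers and dowel above 1 N and height (world z) of dowel above 0.03 m); the arm keeps its last pose, push and grip.
It fails at once if the fingers push the arm or the holder instead of the pusher (contact force between the fingers and core_holder above 3 N).
It fails at once if the loose asphalt core behind the work is shifted by more than 30 mm (distance of core_next from where it was at the start of the episode above 0.03 m).
It also fails if it takes over 58 s, if anything falls off the work surface, if the arm or the gripper's body presses on something with over 40 N, if the wrist force passes 120 N, or if a joint passes its speed limit or range.

### The arm

A 6-joint arm with a two-finger parallel gripper is mounted at the origin on a cart in front of the work surface, level with it; the furniture and walls round the work are solid. World frame = base frame: x ahead of the robot, y to its left, z up, the work surface at z = 0. Lengths are in m, angles in rad, forces in N, time in s.
With the tool pointing down it reaches from about 0.375 to 0.9 m from the base axis. Payload 3.1 kg.
Tool frame: the origin (TCP) lies at the very end of the fingers, on their centre line; the grasp point (between the pads) lies 19 mm behind it; z points along the fingers, y is the line along which they close (so a half turn about z gives the same grasp; the last joint's range is limited). The gripper opens to 87 mm and grips with 3 to 60 N. Pads are 19 mm wide; open, the fingers measure 117 mm over their backs; the gripper's body (75 mm by 190 mm) begins 51 mm behind the grasp point.
Start: joints at [0.924, 0.527, 1.433, -0, 1.181, -0.178], TCP at [0.282, 0.558, 0.223] pointing down, gripper open.
Joint ranges: [-3.08, 3.08], [-0.75, 2.2], [0.22, 2.44], [-1.43, 4.57], [0, 2.65], [-2.85, 2.85]. Speed limits (rad/s): [2.79, 2.79, 3.14, 3.14, 3.14, 3.14].

### API

Orientations are given as a unit quaternion [x, y, z, w].
In Python, from rig import robot gives the robot as it stands. The module is installed in compiled form; this text tells all that it offers.
- The arm moves only by the tool servo_tool, never from a script. Its argument "rows" is one flat list of numbers, 5 for each row, row after row: the closure, from -1 (fully open) to 1 (shut), so that 0 is half open, then the shift along the tool's x, y, z in m, then the turn about the tool's z in degrees. A call has 1 to 5 rows; each row shifts and turns the commanded pose from where the row before left it, along the tool's axes as they then stand; what a row does not reach is not made up. A row lasts 1/12 s, in which the tool goes at most 41.7 mm and 7.16 degrees, less where a joint would pass 70% of its speed; a pose out of reach is approached as far as the arm can. A call with a gripper value outside its range is refused whole. The fingers move at their own pace and stop on an object; "newtons" is the grip in N (left out, the last holds). Time passes only in rows, so rows that do not move let the fingers close. It gives the time, the measured TCP pose, the force, the opening and the grip force at its end, in the units of the state.
- robot.get_obs(): the state, without advancing time (a new reading comes with each control period).
- robot.camera(name): name is "scene" or "top" or "wrist"; returns a dict with "pixels" (384x512x3 uint8, red, green, blue), "intrinsics" (3x3 intrinsics, pixels), "dist" ([k1, k2, p1, p2, k3] as OpenCV has them; the pictures are not rectified), "rvec" (rotation vector, rad) and "tvec" (3), from world to camera coordinates, as OpenCV has them; the wrist camera has in their place "mount" (4x4, takes a point from camera to tool coordinates, whose origin is the TCP and whose axes are the flange's). Camera axes: x right, y down, z forward; pixel columns grow to the right and rows downward; lengths in m; the calibration is good to about 2 mm. A picture is of the moment at which its call begins: read the wrist's pose just before it. There is no depth.
- robot.hand_in(): hands the job in; it is judged then, once.
Trained networks look in a picture, given as the dict that the camera call returned (one of the last four; its "shot" number tells which), for a name from the list of things; names that differ only in an ending like _2 or _b are one class to them, and where a whole thing is asked for, a point or a joint stands for the part that bears it (a point fixed in the world has none). Each returns a list of dicts, best first, with "score" (0 to 1); they miss things now and then, are a little off and sometimes report something else, mostly with a low value. They report only what shows in the picture. A call takes as long as a camera call.
- robot.spot_in(picture, query): "at" ([x, y, z] in m, in world coordinates, good to about 4 mm: the middle of the surface that is visible of it).
- robot.outline_of(picture, query): "region" (384x512 bool, what is visible of it).
- robot.place_of(picture, query): "at" ([x, y, z] in m, in world coordinates, good to about 4 mm: a listed point, or the origin of a listed thing).
The state is a dict: "time": time; "q": joint angles; "joint_velocities": joint speeds; "joint_torque": joint torques, N m; "position": TCP position; "tool_rot": TCP orientation; "ft_force": force on the tool from outside, world axes, zero at the start; "moment": the same for the moment, N m; "grip_width": finger opening in m; "grip_force": force on a finger pad.
Only numpy, scipy, OpenCV 4.12 (cv2) and the standard library are available. Lean on these libraries where they do the work, as an engineer would, in place of code of your own. Each camera call takes 0.05 s, during which the arm holds its last target. There are 200 camera calls.

## Working session

There is one attempt and no reset: what is moved stays moved. The work goes in short steps, Python scripts to look and compute and a tool call to move; the robot and the scene stay as the last step left them, time stands still between calls to the robot, and variables do not carry over. Pictures are saved under pics/ and viewed, at most 10 in all, crops included, and the job is handed in when it is done.

Besides the shell and the picture viewer there is one more tool, called after "Request:" by a JSON object that holds its "fn" and its "kwargs". servo_tool: Moves the arm, as the interface text tells. Its arguments: {"type":"object","properties":{"rows":{"type":"array","items":{"type":"number"}},"newtons":{"type":"number"}},"required":["rows"]}

```bash
mkdir -p pics; python3 - <<'E'
from rig import robot
import cv2,numpy as np
o=robot.get_obs();print(o['time'],o['position'],o['tool_rot'],o['ft_force'],o['grip_width'])
ims=[]
for c in ['scene','top']:
    p=robot.camera(c);ims.append(p['pixels'])
    for n in ['dowel','tool_tray','core_holder','push_pad','core_next']:
        print(c,n,[(np.round(d['at'],3),round(d['score'],2)) for d in robot.place_of(p,n)[:2]],[(np.round(d['at'],3),round(d['score'],2)) for d in robot.spot_in(p,n)[:1]])
    for n in ['dowel','push_pad','press_arm']:
        r=robot.outline_of(p,n)
        if r:
            m=r[0]['region'].astype(np.uint8);ys,xs=np.nonzero(m);print(n,xs.mean(),ys.mean(),m.sum(),cv2.minAreaRect(np.c_[xs,ys].astype(np.float32)))
    cv2.imwrite(f'pics/{c}.png',cv2.resize(p['pixels'][:,:,::-1],(800,600)))
E
```

```text
0.0 [0.28135547 0.55727534 0.22158365] [ 2.31762960e-01  9.72771703e-01 -9.82460599e-04 -4.23443420e-04] [ 0.82776589 -0.42265046  0.46290109] 0.08724452168594665
scene dowel [(array([0.551, 0.242, 0.005]), 0.56)] [(array([0.543, 0.23 , 0.028]), 0.58)]
scene tool_tray [(array([0.548, 0.194, 0.   ]), 0.56)] [(array([0.546, 0.187, 0.004]), 0.94)]
scene core_holder [] [(array([ 0.542, -0.214,  0.011]), 0.89)]
scene push_pad [(array([ 0.497, -0.288,  0.067]), 0.6)] [(array([ 0.525, -0.219,  0.077]), 0.94)]
scene core_next [(array([0.793, 0.018, 0.001]), 0.57)] [(array([0.77 , 0.009, 0.063]), 0.76)]
dowel 146.02923976608187 204.57602339181287 342 ((145.99021911621094, 204.51869201660156), (38.00639343261719, 9.280139923095703), 27.645973205566406)
push_pad 301.77209705372616 268.3492201039861 1154 ((300.84735107421875, 267.7427062988281), (96.56478881835938, 21.92606544494629), 32.17121887207031)
press_arm 301.2882011605416 268.22630560928434 1034 ((300.5648193359375, 267.8966064453125), (95.1868896484375, 20.82078742980957), 32.09259033203125)
top dowel [(array([0.551, 0.244, 0.003]), 0.
[... 186 characters left out ...]
), 0.86)] [(array([ 0.573, -0.203,  0.01 ]), 0.76)]
top push_pad [(array([ 0.503, -0.281,  0.064]), 0.88)] [(array([ 0.534, -0.205,  0.07 ]), 0.58)]
top core_next [(array([ 0.791,  0.018, -0.001]), 0.61)] [(array([0.785, 0.018, 0.067]), 0.76)]
dowel 155.31062124248496 234.69138276553107 499 ((155.0464630126953, 234.30313110351562), (46.29722595214844, 11.507786750793457), 3.8140745162963867)
push_pad 345.2571075401731 244.05686032138442 809 ((342.2723083496094, 242.8653564453125), (97.47209930419922, 14.780287742614746), 13.495734214782715)
press_arm 346.58870967741933 243.99059139784947 744 ((343.18145751953125, 242.14129638671875), (96.284912109375, 13.876983642578125), 16.113418579101562)
```

View pics/top.png

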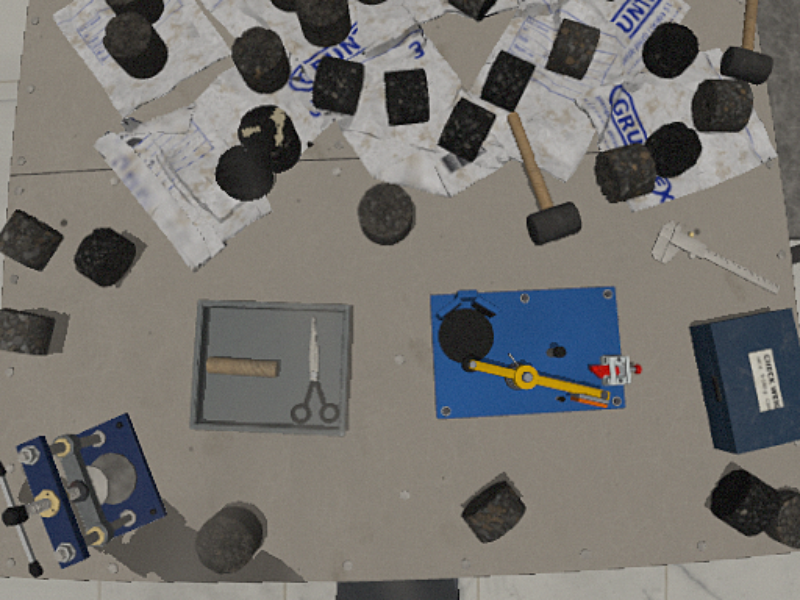

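View pics/scene.png

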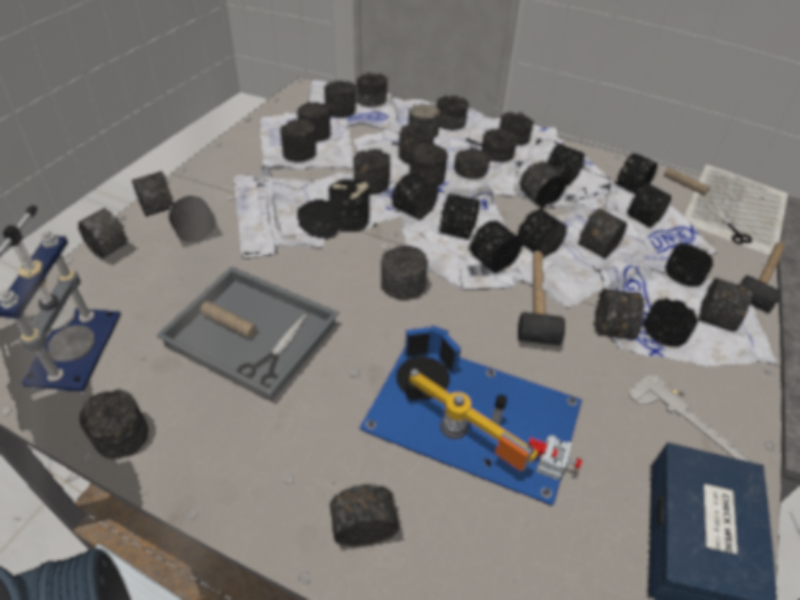

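The top view shows the pusher at about (243,367) lying along world y, near the tray's left wall. It also shows the yellow arm pivot at (526,377), the orange pad at (588,400) and the loose core at (386,213). The clamp at lower left lies on the straight path, so I will go over it. In the scene view the orange pad's front face is at (513,452), which agrees with the networks.

```bash
cat > h.py <<'E'
from rig import robot
import cv2,numpy as np
from scipy.spatial.transform import Rotation as R
def back(p,uv,z):
    n=cv2.undistortPoints(np.float64(uv).reshape(-1,1,2),p['intrinsics'],np.float64(p['dist'])).reshape(-1,2)
    M=cv2.Rodrigues(np.float64(p['rvec']))[0];d=np.c_[n,np.ones(len(n))]@M;c=-M.T@np.float64(p['tvec']).ravel()
    return c+d*((z-c[2])/d[:,2])[:,None]
def rect(p,name,z):
    m=robot.outline_of(p,name)[0]['region'];ys,xs=np.nonzero(m)
    P=back(p,np.c_[xs,ys],z)[:,:2]
    return cv2.minAreaRect((P*1000).astype(np.float32))
def pose():
    o=robot.get_obs();r=R.from_quat(o['tool_rot']).as_matrix();return o,np.array(o['position']),r
E
python3 - <<'E'
from h import *
p=robot.camera('top')
for n,z in [('dowel',.031),('tool_tray',.03),('core_holder',.01),('press_arm',.08)]:
    r=rect(p,n,z);print(n,np.round(r[0]),np.round(r[1]),r[2],np.round(cv2.boxPoints(r)).tolist())
E
```

```text
dowel [550. 239.] [115.  28.] 86.9596939086914 [[533.0, 182.0], [561.0, 181.0], [567.0, 296.0], [539.0, 297.0]]
tool_tray [552. 196.] [241. 201.] 88.64722442626953 [[449.0, 77.0], [650.0, 73.0], [656.0, 314.0], [455.0, 318.0]]
core_holder [ 581. -218.] [200. 331.] 2.2065765857696533 [[474.0, -57.0], [487.0, -388.0], [687.0, -380.0], [674.0, -49.0]]
press_arm [ 536. -200.] [223.  33.] 76.03417205810547 [[493.0, -304.0], [526.0, -312.0], [579.0, -96.0], [547.0, -88.0]]
```

Request:
{"fn": "servo_tool", "kwargs": {"rows": [-1, 0, 0, -0.035, 7, -1, 0, 0, -0.035, 7, -1, 0, 0, -0.035, 7, -1, 0, 0, -0.035, 7, -1, 0, 0, -0.01, 7]}}

```text
time: 2.07
position: [0.2832, 0.5599, 0.3795]
tool_rot: [0.516, 0.857, 0.006, 0.001]
ft_force: [1.5, 0.5, -0.2]
grip_width: 0.0871
grip_force: 0.0
```

Request:
{"fn": "servo_tool", "kwargs": {"rows": [-1, 0, 0, 0, 7, -1, 0, 0, 0, 7, -1, 0, 0, 0, 7, -1, 0, 0, 0, 7, -1, 0, 0, 0, 0]}}

```text
time: 2.48
position: [0.2817, 0.5577, 0.3725]
tool_rot: [0.707, 0.708, -0.0, 0.0]
ft_force: [0.6, -0.4, 0.3]
grip_width: 0.0869
grip_force: 0.0
```

Request:
{"fn": "servo_tool", "kwargs": {"rows": [-1, -0.0295, 0.0245, 0, 0, -1, -0.0295, 0.0245, 0, 0, -1, -0.0295, 0.0245, 0, 0, -1, -0.0295, 0.0245, 0, 0, -1, -0.0295, 0.0245, 0, 0]}}

```text
time: 2.9
position: [0.4055, 0.4094, 0.3726]
tool_rot: [0.704, 0.71, 0.0, 0.0]
ft_force: [1.1, 0.5, -0.6]
grip_width: 0.0871
grip_force: 0.0
```

Request:
{"fn": "servo_tool", "kwargs": {"rows": [-1, -0.0295, 0.0245, 0, 0, -1, -0.0295, 0.0245, 0, 0, -1, -0.0295, 0.0245, 0, 0, -1, -0.0295, 0.0245, 0, 0, -1, -0.0295, 0.0245, 0, 0]}}

```text
time: 3.32
position: [0.5287, 0.2621, 0.3727]
tool_rot: [0.705, 0.71, 0.0, -0.0]
ft_force: [0.9, 0.1, 0.4]
grip_width: 0.0874
grip_force: 0.0
```

Request:
{"fn": "servo_tool", "kwargs": {"rows": [-1, -0.0295, 0.0245, 0.03, 3, -1, 0, 0, 0.04, 0, -1, 0, 0, 0.04, 0, -1, 0, 0, 0.04, 0, -1, 0, 0, 0.02, 0]}}

```text
time: 3.73
position: [0.5461, 0.2372, 0.202]
tool_rot: [0.723, 0.691, -0.004, -0.002]
ft_force: [-1.0, 0.3, 0.5]
grip_width: 0.0871
grip_force: 0.0
```

Request:
{"fn": "servo_tool", "kwargs": {"rows": [-1, 0, 0, 0, 0, -1, 0, 0, 0, 0]}}

```text
time: 3.9
position: [0.5485, 0.2384, 0.2061]
tool_rot: [0.724, 0.69, -0.001, -0.001]
ft_force: [0.7, 0.1, -0.1]
grip_width: 0.087
grip_force: 0.0
```

```bash
python3 - <<'E'
from h import *
o,t,r=pose();p=robot.camera('wrist')
M=np.eye(4);M[:3,:3]=r;M[:3,3]=t;T=np.linalg.inv(M@np.array(p['mount']))
p['rvec']=cv2.Rodrigues(T[:3,:3])[0];q=dict(p);q['tvec']=T[:3,3]
print(t,np.round(r[:,0],3))
d=robot.outline_of(p,'dowel');print(len(d),[x['score'] for x in d])
if d:
    ys,xs=np.nonzero(d[0]['region']);P=back(q,np.c_[xs,ys],.031)[:,:2]*1000
    b=cv2.minAreaRect(P.astype(np.float32));print(b,np.round(cv2.boxPoints(b)).tolist())
cv2.imwrite('pics/w1.png',p['pixels'][:,:,::-1])
E
```

```text
[0.54850323 0.23839128 0.20607532] [ 0.047  0.999 -0.001]
1 [0.72]
((550.4229736328125, 243.2324981689453), (109.2478256225586, 24.71623992919922), 86.86006164550781) [[535.0, 189.0], [560.0, 188.0], [566.0, 297.0], [541.0, 298.0]]
```

View pics/w1.png

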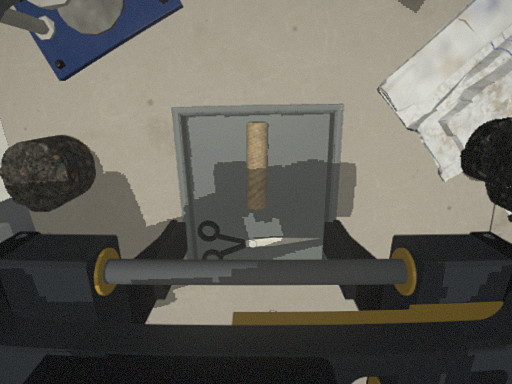

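The wrist view shows the pusher upright at (257,165), clear of the scissors and centred between the fingers. Its size (109 x 25 mm) matches, so I descend.

Request:
{"fn": "servo_tool", "kwargs": {"rows": [-1, -0.005, 0.001, 0.04, 0, -1, 0, 0, 0.04, 0, -1, 0, 0, 0.04, 0, -1, 0, 0, 0.035, 0, -1, 0, 0, 0.03, 0]}}

```text
time: 4.42
position: [0.5516, 0.2341, 0.0223]
tool_rot: [0.724, 0.69, 0.002, 0.001]
ft_force: [-0.2, 0.4, -0.7]
grip_width: 0.0867
grip_force: 0.0
```

Request:
{"fn": "servo_tool", "kwargs": {"rows": [-1, 0, 0, 0.01, 0, -1, 0, 0, 0, 0, -1, 0, 0, 0, 0]}}

```text
time: 4.67
position: [0.5515, 0.234, 0.0136]
tool_rot: [0.724, 0.69, 0.001, 0.001]
ft_force: [0.1, -0.3, -0.1]
grip_width: 0.0871
grip_force: 0.0
```

Request:
{"fn": "servo_tool", "kwargs": {"rows": [1, 0, 0, 0, 0, 1, 0, 0, 0, 0, 1, 0, 0, 0, 0, 1, 0, 0, 0, 0, 1, 0, 0, 0, 0], "newtons": 45}}

```text
time: 5.08
position: [0.5501, 0.2336, 0.0128]
tool_rot: [0.724, 0.69, 0.001, 0.0]
ft_force: [0.7, 1.3, -0.2]
grip_width: 0.0617
grip_force: 0.0
```

Request:
{"fn": "servo_tool", "kwargs": {"rows": [1, 0, 0, 0, 0, 1, 0, 0, 0, 0, 1, 0, 0, 0, 0, 1, 0, 0, 0, 0, 1, 0, 0, 0, 0]}}

```text
time: 5.5
position: [0.5495, 0.2334, 0.0117]
tool_rot: [0.724, 0.69, -0.0, -0.0]
ft_force: [0.4, -0.7, -0.7]
grip_width: 0.0286
grip_force: 0.0
```

Request:
{"fn": "servo_tool", "kwargs": {"rows": [1, 0, 0, 0, 0, 1, 0, 0, 0, 0, 1, 0, 0, 0, 0, 1, 0, 0, 0, 0]}}

```text
time: 5.83
position: [0.5495, 0.2335, 0.0117]
tool_rot: [0.724, 0.69, -0.0, -0.0]
ft_force: [0.7, -0.7, -1.1]
grip_width: 0.0256
grip_force: 45.0
```

Request:
{"fn": "servo_tool", "kwargs": {"rows": [1, 0, 0, -0.02, 0, 1, 0, 0, -0.03, 0, 1, 0, 0, -0.03, 0, 1, 0, 0, -0.03, 0, 1, 0, 0, -0.03, 0]}}

```text
time: 6.25
position: [0.5491, 0.2333, 0.153]
tool_rot: [0.724, 0.69, -0.0, -0.0]
ft_force: [0.1, 0.3, -0.5]
grip_width: 0.0261
grip_force: 45.0
```

Request:
{"fn": "servo_tool", "kwargs": {"rows": [1, 0, 0, 0, 0, 1, 0, 0, 0, 0, 1, 0, 0, 0, 0]}}

```text
time: 6.5
position: [0.5488, 0.2333, 0.1514]
tool_rot: [0.724, 0.69, -0.001, -0.0]
ft_force: [-0.9, 0.7, -0.8]
grip_width: 0.0258
grip_force: 45.0
```

Request:
{"fn": "servo_tool", "kwargs": {"rows": [1, -0.038, -0.0084, 0, 0, 1, -0.038, -0.0084, 0, 0, 1, -0.038, -0.0084, 0, 0, 1, -0.038, -0.0084, 0, 0, 1, -0.038, -0.0084, 0, 0]}}

```text
time: 6.92
position: [0.4961, 0.0446, 0.15]
tool_rot: [0.724, 0.69, -0.001, -0.002]
ft_force: [1.6, -0.7, -0.7]
grip_width: 0.0255
grip_force: 45.0
```

Request:
{"fn": "servo_tool", "kwargs": {"rows": [1, -0.038, -0.0084, 0, 0, 1, -0.038, -0.0084, 0, 0, 1, -0.038, -0.0084, 0, 0, 1, -0.038, -0.0084, 0, 0, 1, -0.038, -0.0084, 0, 0]}}

```text
time: 7.33
position: [0.445, -0.1429, 0.1502]
tool_rot: [0.724, 0.69, -0.001, -0.002]
ft_force: [0.0, -0.2, -1.3]
grip_width: 0.0257
grip_force: 45.0
```

Request:
{"fn": "servo_tool", "kwargs": {"rows": [1, -0.038, -0.0084, 0, 0, 1, -0.038, -0.0084, 0, 0, 1, -0.038, -0.0084, 0, 0, 1, -0.038, -0.0084, 0, 0, 1, 0, 0, 0, 5]}}

```text
time: 7.75
position: [0.4051, -0.2995, 0.1506]
tool_rot: [0.756, 0.655, -0.001, 0.002]
ft_force: [0.2, -0.1, -0.8]
grip_width: 0.0256
grip_force: 45.0
```

Request:
{"fn": "servo_tool", "kwargs": {"rows": [1, 0, 0, 0, 7, 1, 0, 0, 0, 7, 1, 0, 0, 0, 7, 1, 0, 0, 0, 7, 1, 0, 0, 0, 7]}}

```text
time: 8.17
position: [0.405, -0.2911, 0.1499]
tool_rot: [0.918, 0.397, -0.001, -0.002]
ft_force: [0.2, -0.5, -0.9]
grip_width: 0.0253
grip_force: 45.0
```

Request:
{"fn": "servo_tool", "kwargs": {"rows": [1, 0, 0, 0, 7, 1, 0, 0, 0, 7, 1, 0, 0, 0, 7, 1, 0, 0, 0, 7, 1, 0, 0, 0, 7]}}

```text
time: 8.58
position: [0.405, -0.291, 0.15]
tool_rot: [0.995, 0.103, -0.001, -0.002]
ft_force: [0.4, -0.3, -1.3]
grip_width: 0.0257
grip_force: 45.0
```

Request:
{"fn": "servo_tool", "kwargs": {"rows": [1, 0, 0, 0, 6, 1, 0, 0, 0, 0, 1, 0, 0, 0, 0]}}

```text
time: 8.83
position: [0.4054, -0.2913, 0.1505]
tool_rot: [0.998, 0.055, -0.001, -0.001]
ft_force: [0.5, -0.3, -0.8]
grip_width: 0.0254
grip_force: 45.0
```

```bash
python3 - <<'E'
from h import *
o,t,r=pose();print(t,np.round(r[:,0],3),o['grip_force'],o['q'])
for c in ['top','scene']:
    p=robot.camera(c)
    for n in ['dowel','push_pad','core_holder']:
        print(c,n,[(np.round(d['at'],3),round(d['score'],2)) for d in robot.place_of(p,n)[:1]],[(np.round(d['at'],3),round(d['score'],2)) for d in robot.spot_in(p,n)[:1]])
    cv2.imwrite(f'pics/{c}2.png',p['pixels'][:,:,::-1])
E
```

```text
[ 0.40537004 -0.29128451  0.15048056] [ 0.994  0.111 -0.002] 44.97950613498688 [-8.47310808e-01  4.69735634e-01  1.81429947e+00 -2.00952227e-05
  8.61002513e-01  6.12609945e-01]
top dowel [(array([ 0.413, -0.293,  0.143]), 0.76)] [(array([ 0.448, -0.285,  0.168]), 0.8)]
top push_pad [(array([ 0.502, -0.282,  0.064]), 0.73)] [(array([ 0.535, -0.207,  0.071]), 0.6)]
top core_holder [(array([ 0.537, -0.188, -0.001]), 0.82)] [(array([ 0.571, -0.201,  0.008]), 0.84)]
scene dowel [(array([ 0.414, -0.292,  0.143]), 0.63)] [(array([ 0.382, -0.297,  0.167]), 0.62)]
scene push_pad [] [(array([ 0.546, -0.122,  0.068]), 0.61)]
scene core_holder [(array([ 0.534, -0.188, -0.003]), 0.83)] [(array([ 0.546, -0.122,  0.011]), 0.88)]
```

View pics/scene2.png

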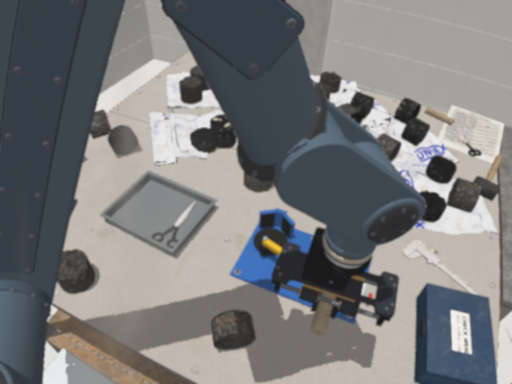

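The scene view shows the gripper at (335,285) holding the pusher level in front of the holder. The core and tray are undisturbed. Next I lower and approach.

Request:
{"fn": "servo_tool", "kwargs": {"rows": [1, 0, 0, 0.03, 0, 1, 0, 0, 0.03, 0, 1, 0, 0, 0.022, 0, 1, 0, 0, 0.01, 0, 1, 0, 0, 0, 0]}}

```text
time: 9.95
position: [0.4051, -0.291, 0.0579]
tool_rot: [0.999, 0.054, -0.001, -0.002]
ft_force: [-1.0, 0.6, -1.2]
grip_width: 0.0255
grip_force: 45.0
```

Request:
{"fn": "servo_tool", "kwargs": {"rows": [1, 0.008, 0.001, 0, 0, 1, 0.008, 0.001, 0, 0, 1, 0.008, 0.001, 0, 0, 1, 0, 0, 0, 0]}}

```text
time: 10.28
position: [0.4322, -0.2933, 0.0611]
tool_rot: [0.998, 0.055, 0.001, 0.001]
ft_force: [-3.5, -0.6, 1.6]
grip_width: 0.0256
grip_force: 45.0
```

Request:
{"fn": "servo_tool", "kwargs": {"rows": [1, 0.006, 0.0006, 0, 0, 1, 0.006, 0.0006, 0, 0, 1, 0.006, 0.0006, 0, 0, 1, 0, 0, 0, 0]}}

```text
time: 10.62
position: [0.4481, -0.2924, 0.0603]
tool_rot: [0.999, 0.055, -0.001, 0.0]
ft_force: [-5.3, -1.8, -0.8]
grip_width: 0.0257
grip_force: 45.0
```

```bash
python3 - <<'E'
from h import *
o,t,r=pose();print(t,np.round(r[:,0],3),o['ft_force'])
p=robot.camera('wrist');cv2.imwrite('pics/w2.png',p['pixels'][:,:,::-1])
p=robot.camera('top');cv2.imwrite('pics/t3.png',cv2.resize(p['pixels'][200:300,250:430,::-1],None,fx=4,fy=4))
E
```

```text
[ 0.44805511 -0.29240479  0.06029204] [ 0.994  0.109 -0.002] [-5.30864932 -1.76582726 -0.80398521]
```

View pics/w2.png

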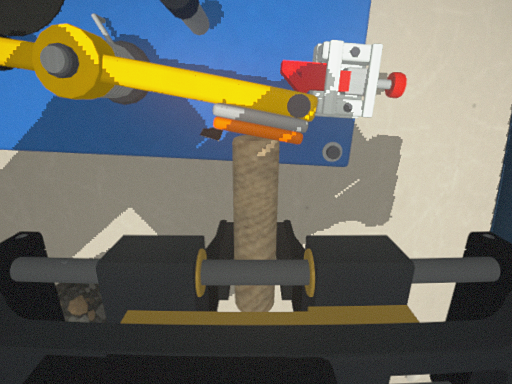

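View pics/t3.png

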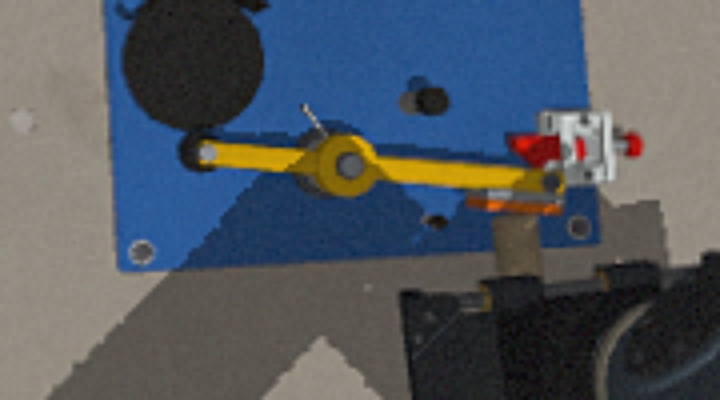

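The pusher's end is on the middle of the orange pad, at (258,140) in the wrist view. In the top crop the arm is already turning, with the red pawl ahead at (535,148). The fingers are well clear, so I keep pressing.

Request:
{"fn": "servo_tool", "kwargs": {"rows": [1, 0.006, 0.0006, 0, 0, 1, 0.006, 0.0006, 0, 0, 1, 0.006, 0.0006, 0, 0, 1, 0, 0, 0, 0]}}

```text
time: 11.05
position: [0.4615, -0.2928, 0.06]
tool_rot: [0.998, 0.055, -0.005, -0.001]
ft_force: [-17.1, -7.7, 2.5]
grip_width: 0.0255
grip_force: 45.1
```

Request:
{"fn": "servo_tool", "kwargs": {"rows": [1, 0.006, 0.0006, 0, 0, 1, 0.006, 0.0006, 0, 0, 1, 0.004, 0.0005, 0, 0, 1, 0, 0, 0, 0, 1, 0, 0, 0, 0]}}

```text
time: 11.47
position: [0.479, -0.2926, 0.0597]
tool_rot: [0.998, 0.055, -0.003, -0.0]
ft_force: [-10.6, -6.0, -1.2]
grip_width: 0.0258
grip_force: 44.8
```

```bash
python3 - <<'E'
from h import *
o,t,r=pose();print(t,np.round(r[:,0],3),o['ft_force'])
p=robot.camera('top')
print(robot.place_of(p,'push_pad')[:1],robot.place_of(p,'dowel')[:1])
cv2.imwrite('pics/t4.png',cv2.resize(p['pixels'][200:300,250:430,::-1],None,fx=4,fy=4))
p=robot.camera('wrist');cv2.imwrite('pics/w4.png',p['pixels'][:,:,::-1])
E
```

```text
[ 0.4789891  -0.2925701   0.05970537] [ 0.994  0.11  -0.007] [-10.58501756  -6.00044546  -1.17484335]
[{'at': [0.5441, -0.2898, 0.0617], 'score': 0.72}] [{'at': [0.4877, -0.2945, 0.05], 'score': 0.64}]
```

View pics/w4.png

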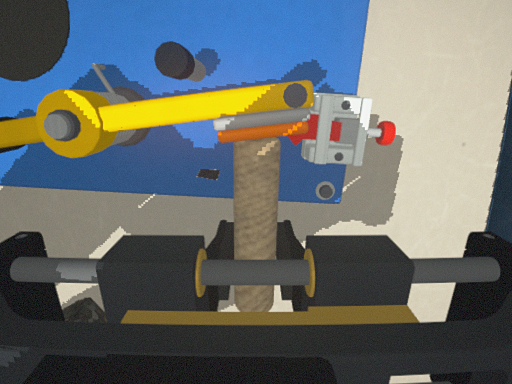

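The wrist view shows the tail from (62,124) to (295,95), which gives q of about 0.475. The red pawl is out again in front of the arm at (305,130). I'll push 4 mm more for margin and check.

Request:
{"fn": "servo_tool", "kwargs": {"rows": [1, 0.002, 0.0002, 0, 0, 1, 0.002, 0.0002, 0, 0, 1, 0, 0, 0, 0, 1, 0, 0, 0, 0, 1, 0, 0, 0, 0]}}

```text
time: 12.08
position: [0.4827, -0.2925, 0.0597]
tool_rot: [0.998, 0.055, -0.004, -0.001]
ft_force: [-10.7, -5.4, -0.5]
grip_width: 0.0258
grip_force: 44.8
```

Request:
{"fn": "servo_tool", "kwargs": {"rows": [1, 0, 0, 0, 0, 1, 0, 0, 0, 0, 1, 0, 0, 0, 0, 1, 0, 0, 0, 0, 1, 0, 0, 0, 0]}}

```text
time: 12.5
position: [0.4827, -0.2924, 0.0597]
tool_rot: [0.998, 0.055, -0.004, -0.001]
ft_force: [-11.0, -5.7, -0.6]
grip_width: 0.0258
grip_force: 44.8
```

```bash
python3 - <<'E'
from h import *
o,t,r=pose();print(t,np.round(r[:,0],3),o['ft_force'],o['grip_force'])
p=robot.camera('top')
for n in ['push_pad','dowel','core_next']: print(n,[np.round(d['at'],3) for d in robot.place_of(p,n)[:1]])
p=robot.camera('wrist');cv2.imwrite('pics/w5.png',p['pixels'][:,:,::-1])
E
```

```text
[ 0.48265318 -0.29241955  0.05969988] [ 0.994  0.11  -0.007] [-11.03688016  -5.7091806   -0.55565332] 44.844823479652405
push_pad [array([ 0.55 , -0.292,  0.062])]
dowel [array([ 0.492, -0.291,  0.052])]
core_next [array([ 0.792,  0.017, -0.002])]
```

View pics/w5.png

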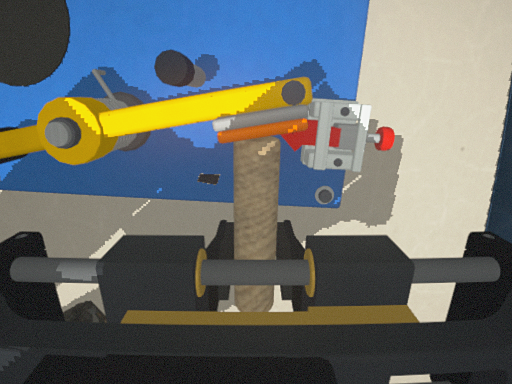

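The tail now runs from (62,132) to (293,92), so q is about 0.52. The pawl is out at (305,135), the force holds steady at about 12 N, and the loose core hasn't moved.

```bash
python3 -c "
from rig import robot
print(robot.hand_in())"
```

```text
the job is handed in; nothing more can be done
None
```

I handed the job in with the pusher holding the arm back at about 0.52 rad (read from the wrist picture) and pressing with about 12 N; the pawl has clicked out behind the tooth and the loose core has not moved. The judge's result was not shown.

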